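Square up a row of hatching boxes with the divider bar

TASK

Take the orange-lidded hatching box off the scale and set it down gently in the gap in the row of boxes in the incubator tray. Then take the divider bar by its handle, lower it into the tray in front of the row (on the robot's side) and with it push all four boxes slowly and gently back until they stand in one straight row, square and flush against the tray's far rail; let go of the bar there, standing upright against their fronts. Do not touch the other three boxes with the fingers, tip no box, and leave everything else where it is.

Things in the scene. Friction and masses are not known exactly. Their poses are not given: they have to be found in the camera images.
- tray: Cream incubator tray lying on the bench, fixed: 316 (x) x 416 (y) x 30 mm high outside, flat dark floor 8 mm above the bench, rails 8 mm thick on all four sides. Origin: centre of the underside; x points away from the robot to the far rail, y along the row. Three boxes stand askew, centred between x = 15 and 80 mm at about y = -129, -43 and 129 mm. A box flush with the far rail has its centre at x = 122 mm.
- tray_gap (a point): Point on the tray floor in the middle of the gap in the row (tray x = 45, y = 43 mm). The gap is at least 90 mm long in y.
- tray_far_rail (a point): Middle of the foot of the far rail's inner face (tray x = 150, y = 0 mm), on the tray floor.
- box_blue: Hatching box with a blue lid, one of the three in the tray. Closed clear-plastic box 56 x 56 x 46 mm high with an egg in it, about 80 g; slides on the tray floor. Origin: centre of its underside; z up, x and y square to its sides.
- box_yellow: The same with a yellow lid, in the tray.
- box_green: The same with a green lid, in the tray.
- box_orange: The same (56 x 56 x 46 mm) with an orange lid; it stands on the scale's pan at the start. Origin: centre of its underside.
- scale_pan (a point): Centre of the top of the scale's steel pan (pan 120 x 130 mm, 60 mm above the bench, fixed). The white scale body is 200 x 150 mm.
- bar: Loose divider bar, 0.3 kg: aluminium square tube with rubber sole, 25 (x) x 320 (y) x 25 mm high, both long faces alike, standing on its sole beside the tray (either side; the scale is on the other). On its middle a black handle: grip 14 mm thick (x), 104 mm long (y), 76 to 90 mm above the underside, on two 12 mm posts. Origin: centre of the underside. Against the flush row it is at tray x = 81.5 mm.
- bar_handle (a point): Middle of the bar's grip, 83 mm above the bar's underside.
- logger: Bystander: white round data logger, 40 mm across, 18 mm high, lying loose in the tray near its near rail. Origin: centre of the underside.
- spare_box: Bystander: empty open white hatching box 56 x 56 x 36 mm on the bench.
- spare_lid: Bystander: red lid 56 x 56 x 10 mm on the bench.
- sanitiser: Bystander: bottle 56 mm across, 130 mm high.
- torch: Bystander: black candling torch 145 mm long lying on the bench.

How it is judged (in metres and radians):
On the way, in this order (a step that is already met when the one before it is completed fails the run):
1. the orange-lidded box stands upright on the tray floor in the gap of the row, let go (y of box_orange in the frame of tray between 0.018 and 0.068 m and x of box_orange in the frame of tray between -0.02 and 0.13 m and z of box_orange in the frame of tray between 0.005 and 0.011 m and angle between box_orange's own z axis and vertical below 0.05 rad and contact force between the fingers and box_orange below 0.05 N), for 0.2 s.
2. the bar is held in the grip, down inside the tray along the row and in front of it (contact force between the fingers and bar above 0.5 N and x of bar in the frame of tray between -0.13 and 0.02 m and y of bar in the frame of tray between -0.06 and 0.06 m and z of bar in the frame of tray between 0.004 and 0.028 m and angle between the y axis of bar and the y axis of tray, either way round below 0.2 rad), for 0.1 s.
3. all four boxes stand square and flush against the far rail while the bar is still held (x of box_blue in the frame of tray between 0.117 and 0.127 m and z of box_blue in the frame of tray between 0.004 and 0.012 m and (angle between the x axis of box_blue and the x axis of tray, either way round below 0.07 rad or angle between the x axis of box_blue and the y axis of tray, either way round below 0.07 rad) and angle between each of box_blue, box_yellow, box_green, box_orange's own z axis and vertical below 0.05 rad and x of box_yellow in the frame of tray between 0.117 and 0.127 m and z of box_yellow in the frame of tray between 0.004 and 0.012 m and (angle between the x axis of box_yellow and the x axis of tray, either way round below 0.07 rad or angle between the x axis of box_yellow and the y axis of tray, either way round below 0.07 rad) and x of box_green in the frame of tray between 0.117 and 0.127 m and z of box_green in the frame of tray between 0.004 and 0.012 m and (angle between the x axis of box_green and the x axis of tray, either way round below 0.07 rad or angle between the x axis of box_green and the y axis of tray, either way round below 0.07 rad) and x of box_orange in the frame of tray between 0.117 and 0.127 m and z of box_orange in the frame of tray between 0.004 and 0.012 m and (angle between the x axis of box_orange and the x axis of tray, either way round below 0.07 rad or angle between the x axis of box_orange and the y axis of tray, either way round below 0.07 rad) and contact force between the fingers and bar above 0.5 N), for 0.1 s.
At the end, for the whole second after the job is handed in: All four boxes upright on the tray floor, square to the tray within 4 degrees, flush with the far rail within 5 mm; the bar standing along their fronts within 6 mm, parallel within 3 degrees, centred on the tray within 50 mm; bar and boxes released, at rest (x of box_blue in the frame of tray between 0.117 and 0.127 m and z of box_blue in the frame of tray between 0.004 and 0.012 m and (angle between the x axis of box_blue and the x axis of tray, either way round below 0.07 rad or angle between the x axis of box_blue and the y axis of tray, either way round below 0.07 rad) and angle between each of box_blue, box_yellow, box_green, box_orange, bar's own z axis and vertical below 0.05 rad and x of box_yellow in the frame of tray between 0.117 and 0.127 m and z of box_yellow in the frame of tray between 0.004 and 0.012 m and (angle between the x axis of box_yellow and the x axis of tray, either way round below 0.07 rad or angle between the x axis of box_yellow and the y axis of tray, either way round below 0.07 rad) and x of box_green in the frame of tray between 0.117 and 0.127 m and z of box_green in the frame of tray between 0.004 and 0.012 m and (angle between the x axis of box_green and the x axis of tray, either way round below 0.07 rad or angle between the x axis of box_green and the y axis of tray, either way round below 0.07 rad) and x of box_orange in the frame of tray between 0.117 and 0.127 m and z of box_orange in the frame of tray between 0.004 and 0.012 m and (angle between the x axis of box_orange and the x axis of tray, either way round below 0.07 rad or angle between the x axis of box_orange and the y axis of tray, either way round below 0.07 rad) and x of bar in the frame of tray between 0.0755 and 0.0875 m and y of bar in the frame of tray between -0.05 and 0.05 m and z of bar in the frame of tray between 0.004 and 0.012 m and angle between the y axis of bar and the y axis of tray, either way round below 0.05 rad and linear speed of each of box_blue, box_yellow, box_green, box_orange, bar below 0.01 m/s and angular speed of each of box_blue, box_yellow, box_green, box_orange, bar below 0.1 rad/s and contact force between the fingers and box_blue below 0.05 N and contact force between the fingers and box_yellow below 0.05 N and contact force between the fingers and box_green below 0.05 N and contact force between the fingers and box_orange below 0.05 N and contact force between the fingers and bar below 0.05 N); the robot touches nothing.
It fails at once if a box that stood in the tray is touched by the fingers (contact force between the fingers and box_blue above 1 N or contact force between the fingers and box_yellow above 1 N or contact force between the fingers and box_green above 1 N).
It fails at once if a box is tipped (angle between any of box_blue, box_yellow, box_green, box_orange's own z axis and vertical above 0.4 rad).
It fails at once if a box is shoved fast (over 0.3 m/s), or the orange-lidded box dropped (over 0.4 m/s out of the grip) (linear speed of any of box_blue, box_yellow, box_green above 0.3 m/s or (contact force between the fingers and box_orange below 0.05 N and linear speed of box_orange above 0.4 m/s)).
It fails at once if a box is pressed hard with the bar (over 40 N) (contact force between bar and box_blue above 40 N or contact force between bar and box_yellow above 40 N or contact force between bar and box_green above 40 N or contact force between bar and box_orange above 40 N).
It fails at once if a bystander is moved by more than 25 mm (distance of any of logger, spare_box, spare_lid, sanitiser, torch from where it was at the start of the episode above 0.025 m).
It also fails if it takes over 67 s, if anything falls off the work surface, if the arm or the gripper's body presses on something with over 40 N, if the wrist force passes 120 N, or if a joint passes its speed limit or range.

ROBOT

A 7-joint arm with a two-finger parallel gripper is mounted at the origin on the work surface. World frame = base frame: x ahead of the robot, y to its left, z up, the work surface at z = 0. Lengths are in mm, angles in rad, forces in N, time in s.
With the tool pointing down it reaches from about 400 to 875 mm from the base axis. Payload 6.5 kg.
Tool frame: the origin (TCP) lies at the very end of the fingers, on their centre line; the grasp point (between the pads) lies 19 mm behind it; z points along the fingers, y is the direction in which the jaws open and shut (so a half turn about z gives the same grasp; the last joint's range is limited). The gripper opens to 85 mm and grips with 20 to 120 N. Pads are 22 mm wide; open, the fingers measure 114 mm over their backs; the gripper's body (76 mm by 85 mm) begins 54 mm behind the grasp point. The pads swing forward as they close: fully open they stand 13 mm farther back than shut.
Start: joints at [1.255, 0.536, -0.004, 1.538, 0.003, 1.067, -0.071], TCP at [160.683, -629.818, 231.29] pointing down, gripper open.
Joint ranges: [-2.7, 2.7], [-0.37, 2.16], [-1.27, 1.26], [0.24, 2.4], [-1.31, 4.45], [0.19, 1.91], [-2.76, 2.76]. Speed limits (rad/s): [2.39, 2.39, 3.14, 3.14, 3.14, 3.14, 3.14].

INTERFACE

Orientations are given as a rotation vector (axis times angle).
In Python, from cell import env gives the robot as it stands.
- The arm moves only by the shell command python3 -m creep 'ROWS' [FORCE]. ROWS is JSON, a list that holds one entry, the list of rows, each a list of 7 numbers: the shift along the tool's x, y, z in cm, then the turn, a rotation vector about the tool's x, y, z in rad, then the closure, from -1 (fully open) to 1 (shut). In form: [[[tx, ty, tz, rx, ry, rz, grip], ...]]. A call has 1 to 8 rows; each row shifts and turns the commanded pose from where the row before left it, along the tool's axes as they then stand; what a row does not reach is not made up. A row lasts 1/8 s, in which the tool goes at most 62.5 mm and 10.7 degrees, less where a joint would pass 70% of its speed; a pose out of reach is approached as far as the arm can. A call is refused whole if a number of a shift passes 6.25 or a number of a turn 0.188, either way. A call with a gripper value outside its range is refused whole. The fingers move at their own pace and stop on an object; FORCE is the grip in N (left out, the last holds). Time passes only in rows, so rows that do not move let the fingers close. It gives the time, the measured TCP pose, the force and the opening at its end, in the units of the state.
- env.state(): the state, without advancing time (a new reading comes with each control period).
- env.grab_frame(name): name is "side" or "top"; returns a dict with "frame" (384x512x3 uint8, red, green, blue), "range_z" (384x512 float32, mm along the optical axis (not along the pixel's ray), 0 where there is no reading), "K" (3x3 intrinsics, pixels), "distortion" ([k1, k2, p1, p2, k3] as OpenCV has them; the pictures are not rectified), "pose" (4x4, takes a point from camera to world coordinates). Camera axes: x right, y up, looking along -z (the intrinsics and any distortion apply to the point x, -y, -z); pixel columns grow to the right and rows downward; lengths in mm; the calibration is good to about 2 mm. A picture is of the moment at which its call begins.
- env.close_job(): hands the job in, once; it reports no verdict.
The state is a dict: "time": time; "qpos": joint angles; "joint_vel": joint speeds; "effort": joint torques, N m; "tool_pos": TCP position; "orientation": TCP orientation; "wrist_force": force on the tool from outside, world axes, zero at the start; "torque": the same for the moment, N m; "opening": finger opening in mm.
Only numpy, scipy, OpenCV 4.12 (cv2) and the standard library are available. Lean on these libraries where they do the work, as an engineer would, in place of code of your own. Each camera call takes 0.05 s, during which the arm holds its last target.

## Working session

There is one attempt and no reset: what is moved stays moved. The work goes in short steps, Python scripts to look and compute and a shell command to move; the robot and the scene stay as the last step left them, time stands still between calls to the robot, and variables do not carry over. Pictures are saved under pics/ and viewed, and the job is handed in when it is done.

```bash
ls; mkdir -p pics; python3 - <<'E'
from cell import env
import cv2,numpy as np
print(env.state())
for n in("side","top"):
    f=env.grab_frame(n); np.savez(f"/tmp/{n}0.npz",**f)
    cv2.imwrite(f"pics/{n}0.png",cv2.cvtColor(f["frame"],cv2.COLOR_RGB2BGR)); print(n,f["K"],f["distortion"],f["pose"])
E
```

```text
pics
{'time': 0.0, 'qpos': array([ 1.25479331,  0.53721519, -0.00447797,  1.53886323,  0.00258547,
        1.06730082, -0.07118798]), 'joint_vel': array([-0.00099291,  0.00035176, -0.00077771,  0.00067072, -0.00035771,
       -0.00115564, -0.00011342]), 'effort': array([ 1.02834526e-04, -5.83414435e+01,  1.04812123e+00, -2.59112585e+01,
        1.21948990e-02,  9.51982947e-03, -4.51392089e-05]), 'tool_pos': array([ 160.54108559, -629.20662935,  230.38480567]), 'orientation': array([-3.11535914e+00, -3.91324428e-01,  4.99886552e-04]), 'wrist_force': array([0.1233833 , 0.86477459, 0.08739916]), 'torque': array([ 0.04172632, -0.02053108,  0.0055599 ]), 'opening': 85.3734099852051}
side [[463.25627831   0.         262.88422434]
 [  0.         463.25627831 190.37979989]
 [  0.           0.           1.        ]] [-0.07988994  0.          0.          0.          0.        ] [[-8.81070292e-01  2.55887459e-01 -3.97789829e-01  1.00600544e+02]
 [-4.72984891e-01 -4.77832472e-01  7.40244163e-01  9.24926590e+02]
 [-6.57699204e-04  8.40355720e-01  5.42034898e-01  7.36860961e+02]
 [ 0.00000000e+00  0.00000000e+00  0.00000000e+00  1.00000000e+00]]
top [[365.38336946   0.         257.77505781]
 [  0.         365.38336946 190.81407399]
 [  0.           0.           1.        ]] [-0.07328479  0.          0.          0.          0.        ] [[-2.14625301e-02  9.94835763e-01 -9.92026415e-02  4.89266260e+02]
 [-9.99607162e-01 -2.31420372e-02 -1.58103392e-02 -9.52514623e-01]
 [-1.80244421e-02  9.88243411e-02  9.94941641e-01  1.07910729e+03]
 [ 0.00000000e+00  0.00000000e+00  0.00000000e+00  1.00000000e+00]]
```

View pics/top0.png

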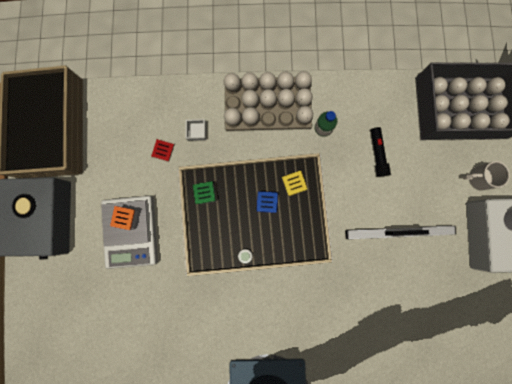

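View pics/side0.png

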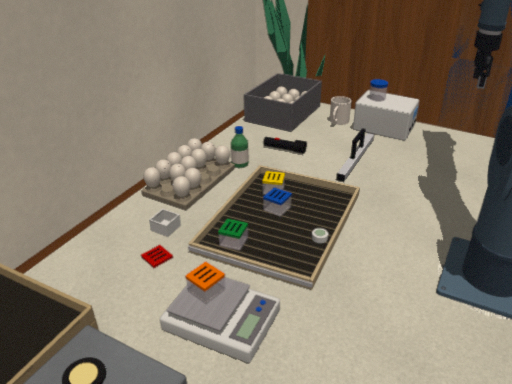

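Top view: tray spans px (182..328, 155..273), slightly rotated. The orange box is at (122,217) on the scale, the bar at about (400,232) on the right, and the logger at (245,256). The side view shows the same things unobstructed.

```bash
cat > h.py <<'E'
import cv2,numpy as np
from cell import env
def grab(n,save=None):
    f=env.grab_frame(n)
    if save: cv2.imwrite(f"pics/{save}.png",cv2.cvtColor(f["frame"],cv2.COLOR_RGB2BGR))
    return f
def cloud(f):
    h,w=f["range_z"].shape
    u,v=np.meshgrid(np.arange(w),np.arange(h))
    p=np.stack([u,v],-1).reshape(-1,1,2).astype(np.float64)
    n=cv2.undistortPoints(p,f["K"],f["distortion"]).reshape(h,w,2)
    z=f["range_z"].astype(float)
    c=np.stack([n[...,0]*z,-n[...,1]*z,-z],-1)
    W=c@f["pose"][:3,:3].T+f["pose"][:3,3]
    W[z<=0]=np.nan
    return W
def hsv(f): return cv2.cvtColor(f["frame"],cv2.COLOR_RGB2HSV)
COL={"orange":(5,15),"yellow":(20,32),"green":(55,85),"blue":(105,125),"red":(0,3)}
def lid(f,W,c,zr=(20,140)):
    H=hsv(f);a,b=COL[c]
    m=(H[...,0]>=a)&(H[...,0]<=b)&(H[...,1]>150)&(H[...,2]>60)&(W[...,2]>zr[0])&(W[...,2]<zr[1])&(abs(W[...,1])<450)&(W[...,0]<780)
    k,l,s,_=cv2.connectedComponentsWithStats(m.astype(np.uint8))
    i=1+np.argmax(s[1:,4]); m=l==i
    P=W[m]; z=np.median(P[:,2]); 
    top=P[P[:,2]>np.percentile(P[:,2],60)-6]
    r=cv2.minAreaRect(top[:,:2].astype(np.float32))
    return len(P),r,np.percentile(P[:,2],[5,50,95])
E
python3 - <<'E'
from h import *
for n in("top","side"):
    f=dict(np.load(f"/tmp/{n}0.npz"));W=cloud(f)
    for c in("orange","yellow","green","blue"):
        print(n,c,lid(f,W,c))
    X,Y,Z=W[...,0],W[...,1],W[...,2]
    # rail tops
    m=(Z>22)&(Z<38)&(X>250)&(X<720)&(abs(Y)<260)
    p=W[m]; hull=cv2.convexHull(p[:,:2].astype(np.float32)); print(n,"tray",cv2.minAreaRect(p[:,:2].astype(np.float32)),np.median(p[:,2]))
    m=(Z>14)&(Z<110)&(X>250)&(X<720)&(Y<-230)&(Y>-640)
    k,l,s,ce=cv2.connectedComponentsWithStats(m.astype(np.uint8))
    for i in range(1,k):
        if s[i,4]>60:
            q=W[l==i]; print(n,"obj",s[i],cv2.minAreaRect(q[:,:2].astype(np.float32)),q[:,2].min(),q[:,2].max())
    m=(Z>70)&(Z<100)&(X>250)&(X<720)&(Y<-230)&(Y>-640)
    k,l,s,ce=cv2.connectedComponentsWithStats(m.astype(np.uint8))
    for i in range(1,k):
        if s[i,4]>15:
            q=W[l==i]; print(n,"hi",s[i],cv2.minAreaRect(q[:,:2].astype(np.float32)),np.percentile(q[:,2],[5,50,95]))
E
```

```text
top orange (415, ((522.433837890625, 383.8603515625), (56.41497802734375, 55.812347412109375), 79.73870086669922), array([102.15780925, 105.81324019, 108.70160301]))
top yellow (402, ((613.18408203125, -87.7869873046875), (56.02107238769531, 56.139610290527344), 18.057910919189453), array([49.48836386, 53.05430064, 56.12126617]))
top green (203, ((591.231201171875, 168.97796630859375), (52.135799407958984, 52.45235061645508), 10.362626075744629), array([50.95464761, 53.5204865 , 56.51359289]))
top blue (348, ((560.9883422851562, -8.577388763427734), (53.57476806640625, 54.02091598510742), 88.6845474243164), array([50.17410034, 53.25945769, 56.04012553]))
top tray ((532.0159912109375, -7.130126953125), (318.13580322265625, 492.93756103515625), 4.282265663146973) 28.51888477821626
top obj [373 145  18  32 390] ((676.5350341796875, -346.2760009765625), (89.91487121582031, 41.00072479248047), 6.165983200073242) 15.64608875603335 45.23214843512574
top obj [463 163  29  25 368] ((622.6024169921875, -611.3935546875), (55.84149932861328, 65.2614517211914), 88.92574310302734) 14.0067499551580
[... 1983 characters left out ...]
88.54256299588076
side obj [277 139  30  13 250] ((671.24072265625, -337.7281494140625), (97.05250549316406, 47.220985412597656), 20.316404342651367) 14.009057149249543 43.599379289848
side hi [331 101  17   9  76] ((611.2999267578125, -626.2661743164062), (54.847232818603516, 61.943599700927734), 33.09447479248047) [70.47908671 77.64153918 87.03247737]
side hi [355 105  58  19 451] ((445.30584716796875, -605.0057373046875), (201.94198608398438, 41.011051177978516), 7.411583423614502) [71.72502042 85.2829042  98.14096221]
side hi [352 128  14  19 108] ((462.3509826660156, -395.21221923828125), (14.029715538024902, 107.95579528808594), 0.5166420936584473) [73.29578211 87.828188   91.81158274]
```

```bash
python3 - <<'E'
from h import *
for n in("top","side"):
    f=dict(np.load(f"/tmp/{n}0.npz"));W=cloud(f)
    X,Y,Z=W[...,0],W[...,1],W[...,2]
    m=(Z>23)&(Z<36)&(X>330)&(X<730)&(Y<228)&(Y>-250)
    k,l,s,_=cv2.connectedComponentsWithStats(m.astype(np.uint8))
    for i in np.argsort(-s[1:,4])[:2]+1:
        q=W[l==i][:,:2].astype(np.float32); r=cv2.minAreaRect(q); print(n,s[i],r,cv2.boxPoints(r).round(1).tolist())
    f2=cv2.minAreaRect
    # scale
    m=(Z>52)&(Z<68)&(X>330)&(X<730)&(Y>250)&(Y<520)
    k,l,s,_=cv2.connectedComponentsWithStats(m.astype(np.uint8));i=1+np.argmax(s[1:,4])
    q=W[l==i]; print(n,"pan",cv2.minAreaRect(q[:,:2].astype(np.float32)),np.median(q[:,2]))
    # logger
    m=(Z>20)&(Z<40)&(X>370)&(X<460)&(Y<100)&(Y>-20)&(f["frame"].min(-1)>120)
    q=W[m]; print(n,"logger",len(q),q.mean(0),q.min(0),q.max(0))
E
```

```text
top [ 185  153  147  123 1311] ((529.2969360351562, 29.182632446289062), (318.13580322265625, 420.108642578125), 4.282265663146973) [[355.0, 226.8000030517578], [386.3999938964844, -192.1999969482422], [703.5999755859375, -168.39999389648438], [672.2000122070312, 250.5]]
top [238 249  14  14 142] ((409.3829040527344, 57.70074462890625), (37.26125717163086, 37.05190658569336), 88.27278900146484) [[390.29998779296875, 39.599998474121094], [427.29998779296875, 38.5], [428.5, 75.80000305175781], [391.3999938964844, 76.9000015258789]]
top pan ((508.4882507324219, 394.9595947265625), (121.29584503173828, 129.84068298339844), 4.568182468414307) 59.97785612725772
top logger 219 [396.79585706  47.93679783  27.03177373] [370.96875596 -19.94723549  20.1522635 ] [425.20674676  93.76001328  33.70631047]
side [ 193  165  167  118 1131] ((527.8031005859375, 28.235733032226562), (318.4579162597656, 422.65570068359375), 4.306114196777344) [[353.20001220703125, 227.0], [384.8999938964844, -194.5], [702.5, -170.5], [670.7000122070312, 250.89999389648438]]
side [312 229  16  11 127] ((406.99346923828125, 60.18333053588867), (38.81767272949219, 37.49576187133789), 41.79594421386719) [[380.0, 61.20000076293945], [405.0, 33.29999923706055], [434.0, 59.099998474121094], [409.0, 87.0999984741211]]
side pan ((506.573486328125, 397.08209228515625), (121.58991241455078, 131.3119659423828), 3.4493136405944824) 60.08433884041375
side logger 140 [403.72372722  58.48647999  25.52060742] [370.71723716 -18.7738312   20.67461752] [426.29997007  77.36684045  32.33298241]
```

Both views agree: the tray centre is at about (528.5, 28.7) with yaw 4.29°. The orange lid is at (521.3, 384.3), z 106, with yaw about -11°. The bar is at (463.2, -395.8) with yaw about 0.6°, grip top at 90. Lid heights and sizes match the text. First I'll turn the tool.

```bash
cat >> h.py <<'E'
from scipy.spatial.transform import Rotation as R
TC=np.array([528.5,28.7]);TA=np.deg2rad(4.29)
TX=np.array([np.cos(TA),np.sin(TA)]);TY=np.array([-np.sin(TA),np.cos(TA)])
def t2w(x,y): return TC+x*TX+y*TY
def w2t(p): d=np.array(p[:2])-TC; return np.array([d@TX,d@TY])
def delta(tgt,yaw):
    "tool-frame shift cm (in present axes / after yaw), and rz turn; yaw = world direction of tool x, deg"
    s=env.state();r=R.from_rotvec(s["orientation"]);M=r.as_matrix()
    y=np.deg2rad(yaw);D=np.array([[np.cos(y),np.sin(y),0],[np.sin(y),-np.cos(y),0],[0,0,-1]]).T
    d=np.array(tgt,float)-s["tool_pos"]
    print("t",s["time"].__round__(2),"pos",s["tool_pos"].round(1),"yaw",np.rad2deg(np.arctan2(M[1,0],M[0,0])).round(2),"F",s["wrist_force"].round(1),"open",round(s["opening"],1))
    print(" shift cm, present axes",(M.T@d/10).round(2)," after turn",(D.T@d/10).round(2)," turn",(R.from_matrix(M.T@D).as_rotvec()).round(3), "q",s["qpos"].round(2))
E
python3 -m creep '[[[0,0,-1,0,0,-0.16,-1],[0,0,-1,0,0,-0.16,-1],[0,0,-1,0,0,-0.16,-1],[0,0,0,0,0,-0.16,-1],[0,0,0,0,0,-0.16,-1],[0,0,0,0,0,-0.16,-1],[0,0,0,0,0,-0.16,-1],[0,0,0,0,0,0,-1]]]' 40
python3 - <<'E'
from h import *
delta([520,-200,240],78.7); delta([521.3,384.3,200],78.7)
E
```

```text
time: 1.1
tool_pos: [160.5, -629.6, 260.8]
orientation: [-2.434, -1.985, -0.001]
wrist_force: [-0.5, 0.1, -1.2]
opening: 84.9
t 1.1 pos [ 160.5 -629.6  260.8] yaw 78.39 F [-0.5  0.1 -1.2] open 84.9
 shift cm, present axes [49.31 26.58  2.12]  after turn [49.17 26.84  2.08]  turn [-0.    -0.001 -0.005] q [ 1.42  0.52 -0.25  1.5   0.13  1.14  0.95]
t 1.1 pos [ 160.5 -629.6  260.8] yaw 78.39 F [-0.5  0.1 -1.2] open 84.9
 shift cm, present axes [106.57  14.95   6.18]  after turn [106.49  15.52   6.08]  turn [-0.    -0.001 -0.005] q [ 1.42  0.52 -0.25  1.5   0.13  1.14  0.95]
```

```bash
python3 -m creep '[[[4.5,2.5,0,0,0,0,-1],[4.5,2.5,0,0,0,0,-1],[4.5,2.5,0,0,0,0,-1],[4.5,2.5,0,0,0,0,-1],[4.5,2.5,0,0,0,0,-1],[4.5,2.5,0,0,0,0,-1],[4.5,2.5,0,0,0,0,-1],[4.5,2.5,0,0,0,0,-1]]]'
python3 -m creep '[[[5,2,0,0,0,0,-1],[5,2,0,0,0,0,-1],[5,2,0,0,0,0,-1],[5,0.5,0,0,0,0,-1],[5,-1,0,0,0,0,-1],[5,-1,0,0,0,0,-1],[5,-1,0,0,0,0,-1],[5,-1,0,0,0,0,-1]]]'
python3 - <<'E'
from h import *
delta([521.3,384.3,140],78.7)
E
```

```text
time: 2.1
tool_pos: [429.3, -315.7, 261.3]
orientation: [2.437, 1.982, -0.0]
wrist_force: [0.9, -1.0, 0.5]
opening: 85.3
time: 3.1
tool_pos: [532.6, 71.5, 261.2]
orientation: [2.437, 1.982, -0.0]
wrist_force: [1.3, 0.5, -0.1]
opening: 85.4
t 3.1 pos [532.6  71.5 261.2] yaw 78.24 F [ 1.3  0.5 -0.1] open 85.4
 shift cm, present axes [30.4  -7.48 12.12]  after turn [30.46 -7.24 12.12]  turn [-0.     0.    -0.008] q [ 0.23  0.37 -0.57  1.78  0.22  1.06 -0.62]
```

```bash
python3 -m creep '[[[5,-1.2,0,0,0,0,-1],[5,-1.2,0,0,0,0,-1],[5,-1.2,0.5,0,0,0,-1],[5,-1.2,1.5,0,0,0,-1],[5,-1.2,2,0,0,0,-1],[4,-1,2,0,0,-0.008,-1],[0.5,0,2,0,0,0,-1],[0,0,0,0,0,0,-1]]]'
python3 - <<'E'
from h import *
delta([521.3,384.3,66],78.7)
for n in("side","top"):
  f=grab(n,n+"1"); W=cloud(f); print(n,lid(f,W,"orange"))
E
```

```text
time: 4.1
tool_pos: [522.3, 371.7, 179.2]
orientation: [2.426, 1.995, -0.007]
wrist_force: [-0.5, -1.7, 0.1]
opening: 85.3
t 4.1 pos [522.3 371.7 179.2] yaw 78.84 F [-0.5 -1.7  0.1] open 85.3
 shift cm, present axes [ 1.26 -0.32 11.31]  after turn [ 1.22 -0.35 11.32]  turn [-0.002  0.004  0.002] q [-0.31  0.65 -0.57  1.58  0.39  1.03 -1.18]
side (632, ((520.165283203125, 385.2252502441406), (57.02752685546875, 58.13988494873047), 76.17863464355469), array([100.39509687, 105.52621437, 107.80545713]))
top (397, ((522.8709716796875, 384.2549743652344), (56.72556686401367, 56.132816314697266), 81.99465942382812), array([102.42019977, 106.16124699, 108.79559224]))
```

View pics/side1.png

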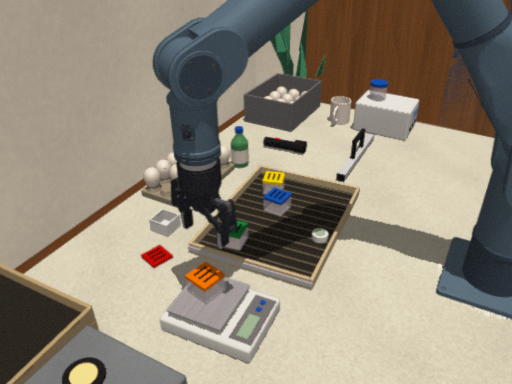

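The gripper hangs at about px (205,225) above and behind the orange lid at (205,275). Next I'll shift over it and part-lower, then check.

```bash
python3 -m creep '[[[1.25,-0.3,1,0,0,0,-1],[0,0,1,0,0,0,-1],[0,0,1,0,0,0,-1],[0,0,1,0,0,0,-1],[0,0,0.5,0,0,0,-1],[0,0,0,0,0,0,-1]]]'
python3 - <<'E'
from h import *
delta([521.3,384.3,66],78.7)
for n in("side","top"):
  f=grab(n,n+"2")
  s=env.state()["tool_pos"];c=np.linalg.inv(f["pose"])@np.r_[s,1];q=c[:3]*[1,-1,-1]
  print(cv2.projectPoints(q[None],np.zeros(3),np.zeros(3),f["K"],f["distortion"])[0])
E
```

```text
time: 4.95
tool_pos: [522.4, 385.6, 135.8]
orientation: [-2.425, -1.997, 0.001]
wrist_force: [-0.5, 0.2, 0.7]
opening: 85.4
t 4.95 pos [522.4 385.6 135.8] yaw 78.93 F [-0.5  0.2  0.7] open 85.4
 shift cm, present axes [-0.14 -0.08  6.98]  after turn [-0.15 -0.09  6.98]  turn [-0.001  0.001  0.004] q [-0.34  0.71 -0.54  1.59  0.42  0.97 -1.21]
[[[202.65024683 262.37405758]]]
[[[116.4967552  217.04826511]]]
```

View pics/side2.png

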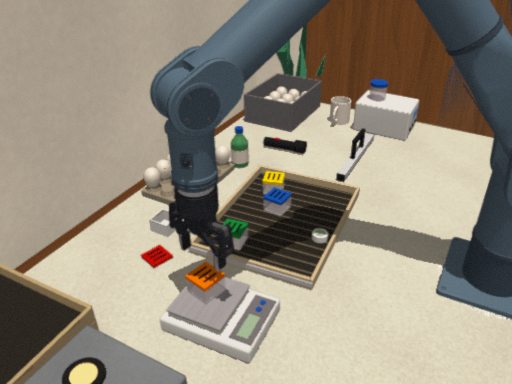

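The fingers straddle the lid, with tips near (187,250) and (220,262). Now I'll descend.

```bash
python3 -m creep '[[[-0.1,-0.08,1,0,0,0,-1],[0,0,1,0,0,0,-1],[0,0,1,0,0,0,-1],[0,0,1,0,0,0,-1],[0,0,1,0,0,0,-1],[0,0,1,0,0,0,-1],[0,0,0.8,0,0,0,-1],[0,0,0,0,0,0,-1]]]'
python3 -m creep '[[[0,0,0,0,0,0,0.2],[0,0,0,0,0,0,0.4],[0,0,0,0,0,0,0.6],[0,0,0,0,0,0,0.8],[0,0,0,0,0,0,1],[0,0,0,0,0,0,1]]]' 30
python3 - <<'E'
from h import *
delta([522,385,66],78.7)
grab("side","side3")
E
```

```text
time: 6.05
tool_pos: [521.2, 384.7, 67.5]
orientation: [-2.425, -1.997, 0.002]
wrist_force: [0.7, 0.1, -0.2]
opening: 85.6
time: 6.8
tool_pos: [522.0, 385.4, 68.9]
orientation: [2.425, 1.997, 0.002]
wrist_force: [-0.2, -0.5, 6.3]
opening: 55.3
t 6.8 pos [522.  385.4  68.9] yaw 78.94 F [-0.2 -0.5  6.3] open 55.3
 shift cm, present axes [-0.04  0.01  0.29]  after turn [-0.04  0.01  0.29]  turn [ 0.001 -0.001  0.004] q [-0.37  0.79 -0.5   1.62  0.47  0.86 -1.25]
```

View pics/side3.png

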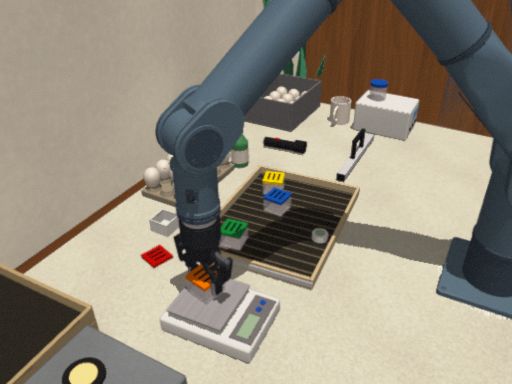

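Opening 55.3 mm, so the box is held at (200,280). Lifting it.

```bash
python3 -m creep '[[[0,0,-0.3,0,0,0,1],[0,0,-0.7,0,0,0,1],[0,0,-1.5,0,0,0,1],[0,0,-2,0,0,0,1],[0,0,-2,0,0,0,1],[0,0,-1.5,0,0,0,1],[0,0,-1,0,0,0,1],[0,0,0,0,0,0,1]]]'
python3 - <<'E'
from h import *
p=t2w(48,44);print(p)
delta([*p,150],94.29)
for n in("side","top"):
  f=grab(n,n+"4"); W=cloud(f); print(n,lid(f,W,"orange",(60,260)))
E
```

```text
time: 7.85
tool_pos: [521.9, 385.3, 159.1]
orientation: [2.425, 1.997, 0.002]
wrist_force: [0.1, 0.2, -1.3]
opening: 56.2
[573.07410772  76.16734584]
t 7.85 pos [521.9 385.3 159.1] yaw 78.94 F [ 0.1  0.2 -1.3] open 56.2
 shift cm, present axes [-29.36  10.95   0.89]  after turn [-31.21   2.79   0.91]  turn [ 0.001 -0.001 -0.268] q [-0.33  0.68 -0.56  1.58  0.4   1.   -1.2 ]
side (392, ((521.6831665039062, 391.5010070800781), (44.79579162597656, 58.4140625), 77.01911926269531), array([190.2465923 , 195.56798852, 197.38574724]))
top (243, ((519.4085083007812, 373.6890563964844), (35.57468032836914, 56.18599319458008), 76.97450256347656), array([192.57636823, 195.39817833, 197.64956181]))
```

View pics/side4.png

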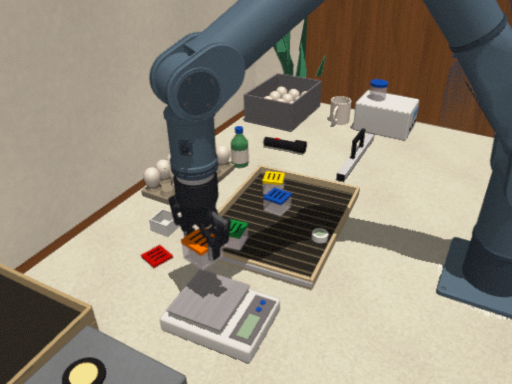

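Held level at (195,245), lid top at z≈196, so the box underside is about 9 mm below the TCP. Moving to above the gap.

```bash
python3 -m creep '[[[0,0,0,0,0,-0.067,1],[0,0,0,0,0,-0.067,1],[0,0,0,0,0,-0.067,1],[-2,0.4,0,0,0,-0.067,1],[-4,0.4,0,0,0,0,1],[-5,0.4,0,0,0,0,1],[-5,0.4,0,0,0,0,1],[-5,0.4,0,0,0,0,1]]]'
python3 -m creep '[[[-5,0.4,0,0,0,0,1],[-4,0.3,0,0,0,0,1],[-1.2,0.1,0,0,0,0,1],[0,0,0,0,0,0,1],[0,0,0,0,0,0,1]]]'
python3 - <<'E'
from h import *
p=t2w(48,44);print(p)
delta([*p,18],94.29)
for n in("side","top"):
  f=grab(n,n+"5"); W=cloud(f); print(n,lid(f,W,"orange",(60,260)))
E
```

```text
time: 8.95
tool_pos: [555.6, 174.9, 157.5]
orientation: [-2.136, -2.303, 0.002]
wrist_force: [0.6, -0.4, -0.7]
opening: 56.2
time: 9.57
tool_pos: [571.1, 77.9, 158.2]
orientation: [-2.133, -2.305, -0.001]
wrist_force: [-0.1, -0.1, -0.7]
opening: 55.7
[573.07410772  76.16734584]
t 9.57 pos [571.1  77.9 158.2] yaw 94.45 F [-0.1 -0.1 -0.7] open 55.7
 shift cm, present axes [-0.21  0.18 14.02]  after turn [-0.19  0.18 14.02]  turn [-0.    -0.001  0.003] q [ 0.25  0.58 -0.62  1.77  0.41  0.92 -0.48]
side (287, ((570.3585815429688, 79.39738464355469), (60.19581604003906, 58.39173889160156), 6.17376708984375), array([187.56859834, 194.37818276, 196.59316119]))Traceback (most recent call last):
  File "<stdin>", line 5, in <module>
  File "h.py", line 23, in lid
    i=1+np.argmax(s[1:,4]); m=l==i
        ~~~~~~~~~^^^^^^^^^
    return _wrapfunc(a, 'argmax', axis=axis, out=out, **kwds)
    return bound(*args, **kwds)
ValueError: attempt to get argmax of an empty sequence
```

View pics/side5.png

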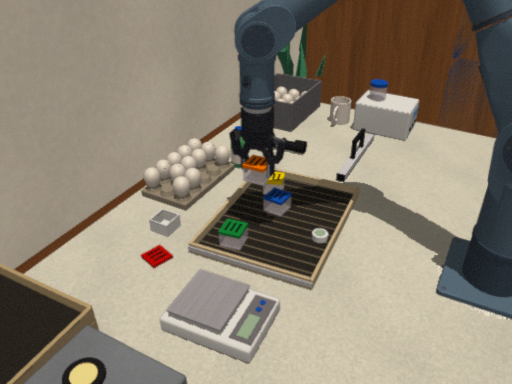

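View pics/top5.png

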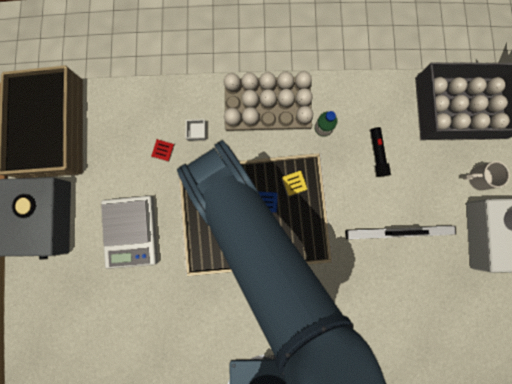

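The held box is at (257,168) in the side view and its lid is measured at (570,79), as intended. Lowering it.

```bash
python3 -m creep '[[[-0.2,0.2,1,0,0,0,1],[0,0,2.5,0,0,0,1],[0,0,2.5,0,0,0,1],[0,0,2.5,0,0,0,1],[0,0,2.3,0,0,0,1],[0,0,1.2,0,0,0,1],[0,0,0.6,0,0,0,1],[0,0,0,0,0,0,1]]]'
python3 - <<'E'
from h import *
p=t2w(48,44)
delta([*p,17],94.29)
for n in("side",):
  f=grab(n,n+"6"); W=cloud(f); print(n,lid(f,W,"orange",(30,260)))
E
```

```text
time: 10.68
tool_pos: [573.8, 73.9, 32.3]
orientation: [2.136, 2.303, 0.0]
wrist_force: [-0.4, -0.1, -1.1]
opening: 55.6
t 10.68 pos [573.8  73.9  32.3] yaw 94.31 F [-0.4 -0.1 -1.1] open 55.6
 shift cm, present axes [ 0.23 -0.06  1.53]  after turn [ 0.23 -0.06  1.53]  turn [0. 0. 0.] q [ 0.17  0.76 -0.51  1.82  0.55  0.71 -0.58]
side (278, ((572.8064575195312, 77.42542266845703), (59.837154388427734, 59.50761032104492), 88.556396484375), array([61.939195  , 68.59067866, 71.18545249]))
```

View pics/side6.png

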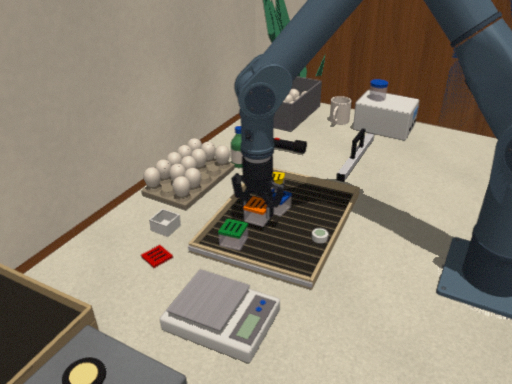

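The box (257,210) is between green (233,232) and blue (280,200), about 15 mm above the floor. Final lowering in small steps.

```bash
python3 -m creep '[[[0.2,0,0.4,0,0,0,1],[0,0,0.4,0,0,0,1],[0,0,0.2,0,0,0,1],[0,0,0.2,0,0,0,1],[0,0,0.1,0,0,0,1],[0,0,0,0,0,0,1]]]'
python3 -m creep '[[[0,0,0.1,0,0,0,1],[0,0,0,0,0,0,1]]]'
python3 -m creep '[[[0,0,0.1,0,0,0,1],[0,0,0,0,0,0,1]]]'
python3 - <<'E'
from h import *
p=t2w(48,44)
delta([*p,17],94.29)
f=grab("side"); W=cloud(f); print(lid(f,W,"orange",(30,260)))
E
```

```text
time: 11.48
tool_pos: [573.5, 75.8, 19.2]
orientation: [-2.137, -2.303, 0.0]
wrist_force: [0.4, -0.5, -1.7]
opening: 55.7
time: 11.72
tool_pos: [573.5, 75.8, 18.2]
orientation: [-2.136, -2.303, 0.0]
wrist_force: [-0.3, -0.9, -0.9]
opening: 56.1
time: 11.98
tool_pos: [573.5, 75.8, 17.2]
orientation: [-2.136, -2.303, 0.0]
wrist_force: [0.2, 0.3, -0.4]
opening: 55.6
t 11.97 pos [573.5  75.8  17.2] yaw 94.3 F [ 0.2  0.3 -0.4] open 55.6
 shift cm, present axes [ 0.04 -0.04  0.02]  after turn [ 0.04 -0.04  0.02]  turn [-0.  0.  0.] q [ 0.16  0.78 -0.5   1.82  0.57  0.68 -0.59]
(276, ((571.63330078125, 77.90606689453125), (59.29804992675781, 56.99056625366211), 1.4412877559661865), array([47.12696425, 53.55465263, 56.53798237]))
```

```bash
python3 -m creep '[[[0,0,0.1,0,0,0,1],[0,0,0,0,0,0,1]]]'
python3 -m creep '[[[0,0,0,0,0,0,0.6],[0,0,0,0,0,0,0.4],[0,0,0,0,0,0,0.2],[0,0,0,0,0,0,0],[0,0,0,0,0,0,-0.3],[0,0,0,0,0,0,-0.6],[0,0,0,0,0,0,-1],[0,0,0,0,0,0,-1]]]'
python3 -m creep '[[[0,0,-0.5,0,0,0,-1],[0,0,-1.5,0,0,0,-1],[0,0,-3,0,0,0,-1],[0,0,-3,0,0,0,-1],[0,0,-4,0,0,0,-1],[0,0,-4,0,0,0,-1],[0,0,-2,0,0,0,-1],[0,0,0,0,0,0,-1]]]'
python3 - <<'E'
from h import *
delta([463.2,-395.8,230],90.6)
f=grab("side","side7"); W=cloud(f)
for c in("orange","green","blue","yellow"): r=lid(f,W,c,(30,260)); print(c,r,w2t(r[1][0]))
E
```

```text
time: 12.28
tool_pos: [573.6, 75.8, 16.9]
orientation: [2.136, 2.303, -0.0]
wrist_force: [-2.7, -0.9, 6.3]
opening: 55.5
time: 13.28
tool_pos: [573.6, 75.8, 16.2]
orientation: [-2.136, -2.303, 0.0]
wrist_force: [-0.2, -0.3, -0.8]
opening: 85.2
time: 14.28
tool_pos: [574.3, 76.0, 197.7]
orientation: [2.135, 2.302, 0.003]
wrist_force: [0.5, -0.5, -0.6]
opening: 85.2
t 14.28 pos [574.3  76.  197.7] yaw 94.29 F [ 0.5 -0.5 -0.6] open 85.2
 shift cm, present axes [-46.21 -14.6   -3.27]  after turn [-47.06 -11.61  -3.23]  turn [0.003 0.    0.064] q [ 0.27  0.54 -0.65  1.74  0.38  0.99 -0.45]
orange (345, ((573.6780395507812, 78.25104522705078), (57.29841995239258, 59.30118179321289), 3.728433847427368), array([47.63205375, 53.13210637, 55.42115824])) [48.75811021 46.03268436]
green (336, ((590.1697998046875, 169.88174438476562), (56.4581184387207, 60.066200256347656), 8.91051197052002), array([49.69072204, 53.16532968, 55.39267047])) [ 72.05806942 136.17299213]
blue (234, ((558.291259765625, -6.591005325317383), (58.3494873046875, 54.05991744995117), 85.25061798095703), array([47.42372841, 53.09909052, 55.41758729])) [ 27.06785825 -37.42065292]
yellow (248, ((610.5310668945312, -85.59365844726562), (55.586456298828125, 64.04750061035156), 17.18029022216797), array([46.89481301, 53.12116396, 55.66811002])) [  73.25153162 -120.10973904]
```

View pics/side7.png

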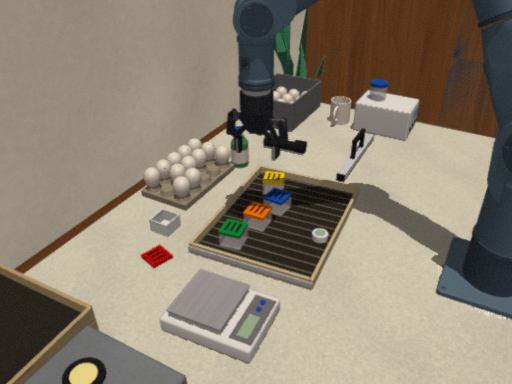

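The orange box stands at tray (48,46), upright in the gap at px (257,212). Moving to the bar handle.

```bash
python3 -m creep '[[[-2,-0.5,0,0,0,0.064,-1],[-4.5,-1.1,0,0,0,0,-1],[-5,-1.3,0,0,0,0,-1],[-5,-1.3,0,0,0,0,-1],[-5,-1.3,0,0,0,0,-1],[-5,-1.3,0,0,0,0,-1],[-5,-1.3,0,0,0,0,-1],[-5,-1.3,0,0,0,0,-1]]]'
python3 -m creep '[[[-5,-1.1,0,0,0,0,-1],[-4,-0.8,1,0,0,0,-1],[-1.5,-0.3,2,0,0,0,-1],[0,0,2,0,0,0,-1],[0,0,1,0,0,0,-1],[0,0,0,0,0,0,-1]]]'
python3 - <<'E'
from h import *
delta([463.2,-395.8,64],90.6)
grab("side","side8");
for n in ("top","side"):
  f=grab(n,n+"8");W=cloud(f); X,Y,Z=W[...,0],W[...,1],W[...,2]
  m=(Z>14)&(Z<30)&(X>440)&(X<490)&(Y<-230)&(Y>-570)
  r=cv2.minAreaRect(W[m][:,:2].astype(np.float32)); print(n,m.sum(),r)
E
```

```text
time: 15.32
tool_pos: [482.3, -293.1, 194.8]
orientation: [-2.212, -2.228, 0.002]
wrist_force: [1.5, -0.2, 0.3]
opening: 85.4
time: 16.08
tool_pos: [464.3, -393.4, 135.3]
orientation: [-2.205, -2.235, -0.001]
wrist_force: [-0.3, -0.6, -0.0]
opening: 85.3
t 16.07 pos [ 464.3 -393.4  135.3] yaw 90.78 F [-0.3 -0.6 -0. ] open 85.3
 shift cm, present axes [-0.25 -0.11  7.13]  after turn [-0.24 -0.11  7.13]  turn [-0.001 -0.002  0.003] q [ 0.99  0.64 -0.51  1.7   0.38  0.9   0.34]
top 483 ((463.8413391113281, -348.8388671875), (25.397897720336914, 225.53248596191406), 0.5217587947845459)
side 398 ((462.3817443847656, -395.8282165527344), (27.156280517578125, 330.8086242675781), 0.5609931349754333)
```

View pics/side8.png

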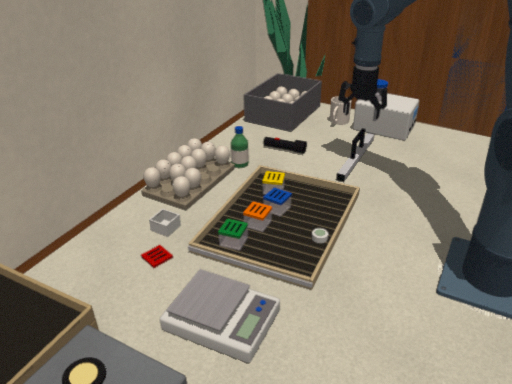

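View pics/top8.png

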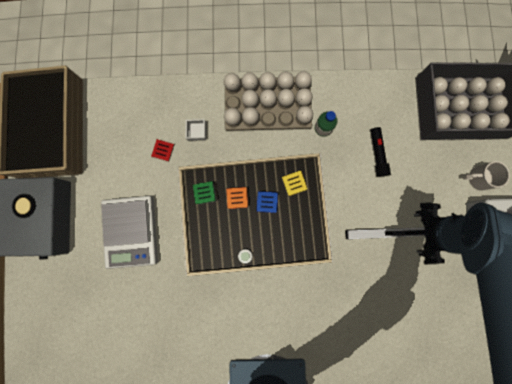

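The gripper is centred over the handle, jaws across it (side (362,100), top (430,232)). Descending and gripping.

```bash
python3 -m creep '[[[-0.2,-0.1,1,0,0,0,-1],[0,0,1.5,0,0,0,-1],[0,0,1.5,0,0,0,-1],[0,0,1.5,0,0,0,-1],[0,0,1.1,0,0,0,-1],[0,0,0.5,0,0,0,-1],[0,0,0,0,0,0,-1]]]'
python3 -m creep '[[[0,0,0,0,0,0,0],[0,0,0,0,0,0,0.4],[0,0,0,0,0,0,0.6],[0,0,0,0,0,0,0.8],[0,0,0,0,0,0,1],[0,0,0,0,0,0,1],[0,0,0,0,0,0,1]]]' 60
python3 - <<'E'
from h import *
delta([463.2,-395.8,64],90.6)
E
```

```text
time: 17.1
tool_pos: [463.1, -397.6, 65.0]
orientation: [-2.209, -2.234, 0.0]
wrist_force: [0.4, -0.5, 0.5]
opening: 85.5
time: 17.98
tool_pos: [463.5, -397.8, 65.6]
orientation: [2.209, 2.233, 0.0]
wrist_force: [0.2, 0.1, 1.4]
opening: 12.9
t 17.98 pos [ 463.5 -397.8   65.6] yaw 90.64 F [0.2 0.1 1.4] open 12.9
 shift cm, present axes [ 0.2  -0.03  0.16]  after turn [ 0.2  -0.03  0.16]  turn [0.001 0.    0.001] q [ 0.97  0.73 -0.47  1.73  0.44  0.78  0.3 ]
```

Held (opening 12.9 mm). Lifting, then checking that the bar hangs level.

```bash
python3 -m creep '[[[0,0,-0.4,0,0,0,1],[0,0,-1,0,0,0,1],[0,0,-2,0,0,0,1],[0,0,-2.5,0,0,0,1],[0,0,-2.5,0,0,0,1],[0,0,-1.5,0,0,0,1],[0,0,-0.6,0,0,0,1],[0,0,0,0,0,0,1]]]'
python3 - <<'E'
from h import *
p=t2w(-50,6);print(p)
delta([*p,150],94.29)
for n in ("side",):
  f=grab(n,n+"9");W=cloud(f); X,Y,Z=W[...,0],W[...,1],W[...,2]
  m=(Z>100)&(Z<135)&(X>430)&(X<500)&(Y<-230)&(Y>-570)
  q=W[m];r=cv2.minAreaRect(q[:,:2].astype(np.float32)); print(n,m.sum(),r)
  c=np.polyfit(q[:,1],q[:,2],1);print(c)
E
```

```text
time: 18.98
tool_pos: [462.9, -397.7, 170.2]
orientation: [-2.209, -2.233, 0.0]
wrist_force: [0.3, -0.8, -4.1]
opening: 13.0
[478.19126167  30.94295503]
t 18.98 pos [ 462.9 -397.7  170.2] yaw 90.63 F [ 0.3 -0.8 -4.1] open 13.0
 shift cm, present axes [42.84  2.    2.02]  after turn [42.63  4.73  2.02]  turn [-0.    -0.    -0.064] q [ 1.01  0.6  -0.53  1.68  0.35  0.97  0.36]
side 515 ((460.9274597167969, -399.07958984375), (28.47310447692871, 336.8929443359375), 0.343761682510376)
[-9.46486919e-03  1.21116063e+02]
```

View pics/side9.png

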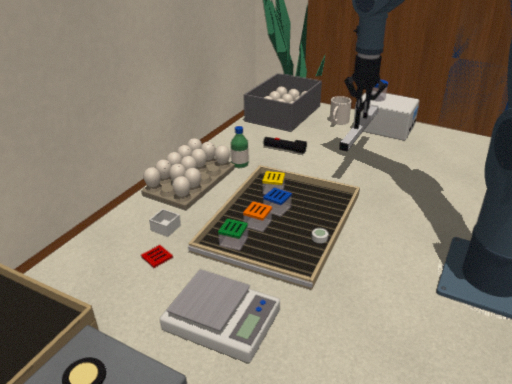

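The bar hangs level at (360,125) with its underside about 105 mm up. Carrying it over the tray.

```bash
python3 -m creep '[[[1.5,0.2,0,0,0,-0.032,1],[3,0.3,0,0,0,-0.032,1],[4.5,0.5,0,0,0,0,1],[4.5,0.5,0,0,0,0,1],[4.5,0.5,0,0,0,0,1],[4.5,0.5,0,0,0,0,1],[4.5,0.5,0,0,0,0,1],[4.5,0.5,0,0,0,0,1]]]'
python3 -m creep '[[[4.5,0.5,0,0,0,0,1],[3.5,0.4,0,0,0,0,1],[2,0.2,0,0,0,0,1],[1,0.1,0,0,0,0,1],[0,0,0,0,0,0,1],[0,0,0,0,0,0,1]]]'
cat >> h.py <<'E'
def barfit(f,W,z0,z1,ex=0):
    X,Y,Z=W[...,0],W[...,1],W[...,2]
    d=W[...,:2]-TC; tx=d@TX; ty=d@TY
    m=(Z>z0)&(Z<z1)&(tx>-130)&(tx<120)&(abs(ty)<190)
    k,l,s,_=cv2.connectedComponentsWithStats(m.astype(np.uint8))
    return [(s[i].tolist(),cv2.minAreaRect(np.stack([tx[l==i],ty[l==i]],-1).astype(np.float32)),np.nanmedian(Z[l==i])) for i in range(1,k) if s[i,4]>40]
E
python3 - <<'E'
from h import *
p=t2w(-50,6);print(p)
delta([*p,75],94.29)
for n in ("side","top"):
  f=grab(n,n+"10");W=cloud(f)
  for r in barfit(f,W,110,140): print(n,r)
E
```

```text
time: 20.02
tool_pos: [475.5, -78.4, 169.9]
orientation: [-2.133, -2.305, 0.0]
wrist_force: [-0.3, 0.5, -3.6]
opening: 12.8
time: 20.78
tool_pos: [479.8, 28.4, 170.1]
orientation: [2.138, 2.302, -0.001]
wrist_force: [-0.1, -1.0, -3.5]
opening: 12.6
[478.19126167  30.94295503]
t 20.77 pos [479.8  28.4 170.1] yaw 94.24 F [-0.1 -1.  -3.5] open 12.6
 shift cm, present axes [ 0.27 -0.14  9.51]  after turn [ 0.27 -0.14  9.51]  turn [-0.001  0.001 -0.001] q [ 0.4   0.42 -0.67  2.    0.35  0.84 -0.4 ]
side ([269, 156, 55, 73, 968], ((-48.8321647644043, 3.3359375), (328.4740295410156, 26.488750457763672), 89.78519439697266), np.float64(128.45778991071597))
top ([275, 220, 41, 13, 372], ((-46.827362060546875, -106.0157470703125), (102.6128158569336, 24.97762107849121), 89.89990997314453), np.float64(128.8776184953066))
top ([192, 230, 20, 12, 175], ((-46.92942810058594, 138.48486328125), (25.18739128112793, 48.73577880859375), 0.9205631613731384), np.float64(129.09223779741353))
```

View pics/side10.png

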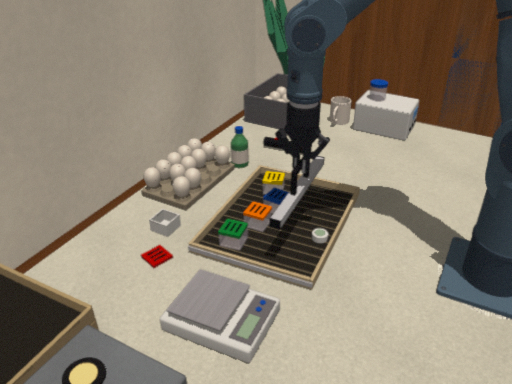

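View pics/top10.png

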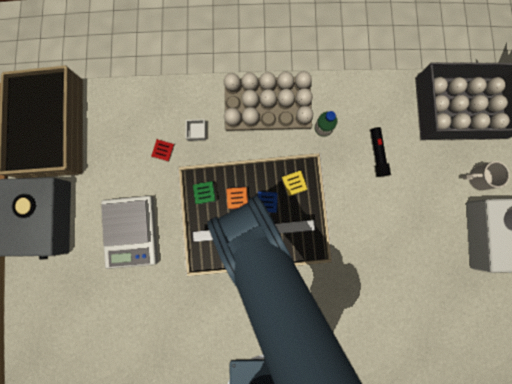

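The bar is at tray x ≈ -48, y ≈ 3, angle under 0.5°, clear of the boxes and the logger. Lowering.

```bash
python3 -m creep '[[[0.4,0,1,0,0,0,1],[0,0,1.5,0,0,0,1],[0,0,1.5,0,0,0,1],[0,0,1.5,0,0,0,1],[0,0,1.5,0,0,0,1],[0,0,1.2,0,0,0,1],[0,0,0.6,0,0,0,1],[0,0,0,0,0,0,1]]]'
python3 -m creep '[[[0,0,0.3,0,0,0,1],[0,0,0.1,0,0,0,1],[0,0,0,0,0,0,1]]]'
python3 - <<'E'
from h import *
p=t2w(-50,6);print(p)
delta([*p,74],94.29)
for n in ("side","top"):
  f=grab(n,n+"11");W=cloud(f)
  for r in barfit(f,W,22,44): print(n,r)
E
```

```text
time: 21.88
tool_pos: [479.6, 33.5, 82.0]
orientation: [-2.136, -2.303, 0.001]
wrist_force: [0.1, 0.5, -3.2]
opening: 12.9
time: 22.25
tool_pos: [479.8, 33.5, 78.4]
orientation: [2.136, 2.303, 0.0]
wrist_force: [0.5, 0.5, -4.1]
opening: 12.9
[478.19126167  30.94295503]
t 22.25 pos [479.8  33.5  78.4] yaw 94.3 F [ 0.5  0.5 -4.1] open 12.9
 shift cm, present axes [-0.24 -0.18  0.44]  after turn [-0.24 -0.18  0.44]  turn [0. 0. 0.] q [ 0.3   0.57 -0.57  2.05  0.5   0.66 -0.53]
side ([262, 183, 21, 8, 93], ((65.37384033203125, -98.16925048828125), (57.717857360839844, 21.11123275756836), 31.001323699951172), np.float64(35.243027223253534))
side ([268, 186, 53, 75, 819], ((-48.55807876586914, 9.905975341796875), (327.1897277832031, 26.64158058166504), 89.89054107666016), np.float64(36.83654662959873))
side ([263, 198, 28, 14, 162], ((14.908113479614258, -19.084396362304688), (75.64466857910156, 52.963035583496094), 33.76753234863281), np.float64(34.70803043336804))
side ([243, 211, 28, 17, 185], ((36.74399948120117, 60.42980194091797), (73.76300811767578, 39.12579345703125), 41.375572204589844), np.float64(32.83723504705267))
side ([218, 228, 29, 18, 191], ((59.105892181396484, 150.7967529296875), (74.153564453125, 39.97377014160156), 47.51285934448242), np.float64(32.871960312179))
side ([312, 228, 14, 12, 110], ((-115.09217834472656, 38.73091506958008), (39.79469680786133, 30.714244842529297), 81.48723602294922), np.float64(25.545269850605223))
top ([271, 221, 38, 11, 311], ((-45.801326751708984, -99.04898071289062), (105.9361343383789, 25.184814453125), 89.54764556884766), np.float64(37.05667930173513))
top ([196, 230, 20, 11, 160], ((-46.319053649902344, 143.6100616455078), (25.435760498046875, 54.899330139160156), 0.6458185911178589), np.float64(37.809727149633545))
```

View pics/side11.png

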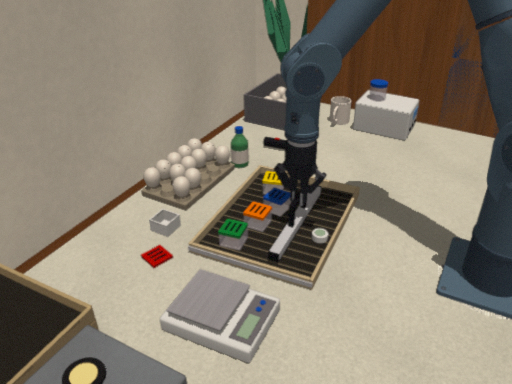

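The bar is in the tray in front of the row, from px (275,250) to (320,190), about 4 mm above the floor. Touching down.

```bash
python3 -m creep '[[[-0.2,0,0.1,0,0,0,1],[0,0,0.1,0,0,0,1],[0,0,0,0,0,0,1]]]'
python3 -m creep '[[[0,0,0.1,0,0,0,1],[0,0,0,0,0,0,1]]]'
python3 -m creep '[[[0,0,0.1,0,0,0,1],[0,0,0,0,0,0,1]]]'
python3 -m creep '[[[0,0,0.1,0,0,0,1],[0,0,0,0,0,0,1]]]'
```

```text
time: 22.72
tool_pos: [479.8, 31.5, 76.2]
orientation: [-2.137, -2.303, 0.0]
wrist_force: [-0.6, 0.2, -4.0]
opening: 12.8
time: 22.98
tool_pos: [479.8, 31.5, 75.2]
orientation: [-2.136, -2.303, 0.0]
wrist_force: [-0.3, 0.1, -3.0]
opening: 12.7
time: 23.22
tool_pos: [479.8, 31.5, 74.2]
orientation: [-2.136, -2.303, 0.0]
wrist_force: [-0.5, 0.1, -3.1]
opening: 12.9
time: 23.48
tool_pos: [480.1, 31.6, 73.5]
orientation: [2.136, 2.303, 0.0]
wrist_force: [-0.4, 0.3, -0.5]
opening: 12.7
```

Contact with the floor felt (load went from -3.1 to -0.5 N). I'll relieve it slightly and push slowly.

```bash
python3 -m creep '[[[0,0.3,-0.05,0,0,0,1],[0,0.5,0,0,0,0,1],[0,0.5,0,0,0,0,1],[0,0.5,0,0,0,0,1],[0,0.4,0,0,0,0,1],[0,0.4,0,0,0,0,1],[0,0.4,0,0,0,0,1],[0,0.4,0,0,0,0,1]]]'
python3 -m creep '[[[0,0.4,0,0,0,0,1],[0,0.4,0,0,0,0,1],[0,0.4,0,0,0,0,1],[0,0.4,0,0,0,0,1],[0,0.4,0,0,0,0,1],[0,0.4,0,0,0,0,1],[0,0.4,0,0,0,0,1],[0,0.4,0,0,0,0,1]]]'
python3 - <<'E'
from h import *
s=env.state();print(w2t(s["tool_pos"]))
for n in ("side",):
  f=grab(n,n+"12");W=cloud(f)
  for c in("orange","green","blue","yellow"): r=lid(f,W,c,(30,260)); print(c,r[1],w2t(r[1][0]))
E
```

```text
time: 24.48
tool_pos: [513.9, 34.0, 73.7]
orientation: [-2.137, -2.303, 0.001]
wrist_force: [-1.1, -0.1, -3.9]
opening: 12.4
time: 25.48
tool_pos: [545.9, 36.5, 73.7]
orientation: [-2.136, -2.303, 0.0]
wrist_force: [-1.4, 0.1, -3.9]
opening: 12.7
[17.91596012  6.46932335]
orange ((579.9208374023438, 77.81939697265625), (64.81053924560547, 61.712059020996094), 5.7877092361450195) [54.95112771 45.13525498]
green ((589.4963989257812, 170.15518188476562), (57.07975769042969, 60.591739654541016), 9.244720458984375) [ 71.40700968 136.49603706]
blue ((598.2763671875, 1.2615833282470703), (35.206871032714844, 56.60007858276367), 1.0889348983764648) [ 67.52834599 -32.58113894]
yellow ((573.7374877929688, -16.137451171875), (4.544521331787109, 165.7211151123047), 27.623924255371094) [ 41.75669024 -48.09580179]
```

View pics/side12.png

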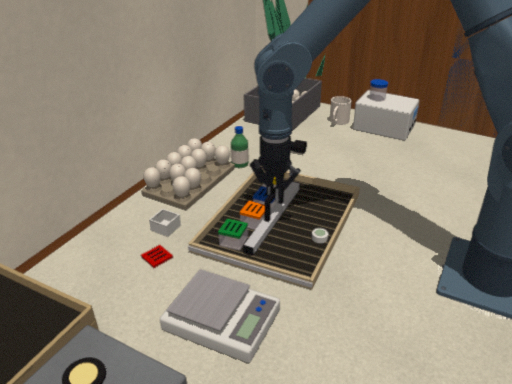

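The boxes are moving upright with the bar, orange at (253,210), blue at (262,192). Continuing.

```bash
python3 -m creep '[[[0,0.4,0,0,0,0,1],[0,0.4,0,0,0,0,1],[0,0.4,0,0,0,0,1],[0,0.4,0,0,0,0,1],[0,0.4,0,0,0,0,1],[0,0.4,0,0,0,0,1],[0,0.4,0,0,0,0,1],[0,0.4,0,0,0,0,1]]]'
python3 -m creep '[[[0,0.4,0,0,0,0,1],[0,0.4,0,0,0,0,1],[0,0.4,0,0,0,0,1],[0,0.3,0,0,0,0,1],[0,0.3,0,0,0,0,1],[0,0.2,0,0,0,0,1],[0,0,0,0,0,0,1]]]'
python3 - <<'E'
from h import *
s=env.state();print(w2t(s["tool_pos"]))
for n in ("side","top"):
  f=grab(n,n+"13");W=cloud(f)
  for c in("orange","green","blue","yellow"):
    try: r=lid(f,W,c,(30,260)); print(c,r[0],r[1],w2t(r[1][0]))
    except Exception: print(c,"none")
E
```

```text
time: 26.52
tool_pos: [577.9, 38.8, 73.7]
orientation: [2.137, 2.303, -0.0]
wrist_force: [-1.1, 0.5, -4.8]
opening: 12.9
time: 27.4
tool_pos: [597.9, 40.4, 73.8]
orientation: [2.136, 2.303, 0.001]
wrist_force: [-1.2, -0.2, -3.6]
opening: 13.1
[70.07238787  6.47550107]
orange 313 ((629.1710205078125, 82.69664001464844), (66.1969985961914, 59.532920837402344), 5.736892223358154) [104.4281625   46.31468859]
green 302 ((626.1156005859375, 171.32020568847656), (53.96857833862305, 57.897499084472656), 3.838926076889038) [108.01076107 134.91850889]
blue 71 ((640.4503173828125, 41.07044219970703), (28.99440574645996, 129.43324279785156), 32.242610931396484) [112.56202252   3.96137463]
yellow 36 ((603.704833984375, -33.20616912841797), (14.773505210876465, 193.98361206054688), 28.156618118286133) [ 70.363254   -67.35839455]
orange none
green 213 ((629.2898559570312, 170.21511840820312), (52.718379974365234, 53.519989013671875), 5.442340850830078) [111.09345712 133.57906867]
blue 30 ((774.8535766601562, -183.55076599121094), (21.222354888916016, 9.672041893005371), 89.05741882324219) [ 229.78599285 -230.08448424]
yellow 381 ((650.6721801757812, -92.01802062988281), (56.32094192504883, 56.109073638916016), 4.298120975494385) [ 112.79960533 -129.51884477]
```

View pics/side13.png

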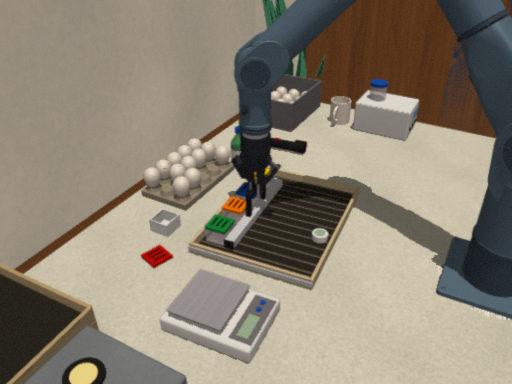

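View pics/top13.png

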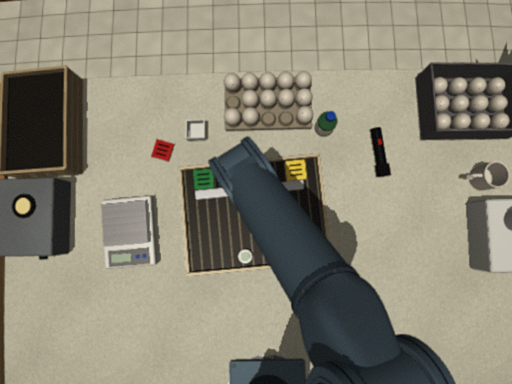

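The row is aligned with the bar and about 10 mm from the rail (yellow at tray x 113, green at 111). Advancing more slowly now and watching the force.

```bash
python3 -m creep '[[[0,0.2,0,0,0,0,1],[0,0.2,0,0,0,0,1],[0,0.2,0,0,0,0,1],[0,0.1,0,0,0,0,1],[0,0.1,0,0,0,0,1],[0,0,0,0,0,0,1]]]'
python3 -m creep '[[[0,0.1,0,0,0,0,1],[0,0,0,0,0,0,1]]]'
python3 -m creep '[[[0,0.1,0,0,0,0,1],[0,0,0,0,0,0,1]]]'
python3 - <<'E'
from h import *
s=env.state();print(w2t(s["tool_pos"]))
E
```

```text
time: 28.25
tool_pos: [605.8, 41.0, 73.7]
orientation: [2.136, 2.303, 0.001]
wrist_force: [-1.5, -0.2, -3.9]
opening: 12.9
time: 28.5
tool_pos: [606.7, 41.0, 73.7]
orientation: [2.136, 2.303, 0.001]
wrist_force: [-1.7, -0.7, -4.7]
opening: 13.0
time: 28.75
tool_pos: [607.7, 41.1, 73.7]
orientation: [2.136, 2.303, 0.0]
wrist_force: [-1.2, 0.1, -3.1]
opening: 12.8
[79.88587549  6.44234697]
```

```bash
python3 -m creep '[[[0,0.1,0,0,0,0,1],[0,0,0,0,0,0,1]]]'
python3 -m creep '[[[0,0.1,0,0,0,0,1],[0,0,0,0,0,0,1]]]'
python3 - <<'E'
from h import *
s=env.state();print(w2t(s["tool_pos"]))
for n in ("side","top"):
  f=grab(n,n+"14");W=cloud(f)
  for c in("orange","green","yellow"):
    try: r=lid(f,W,c,(30,260)); print(c,r[0],r[1],w2t(r[1][0]))
    except Exception: print(c,"none")
E
```

```text
time: 29.0
tool_pos: [608.6, 41.2, 73.8]
orientation: [2.137, 2.303, 0.0]
wrist_force: [-2.0, 0.9, -4.5]
opening: 12.7
time: 29.25
tool_pos: [609.0, 41.3, 73.7]
orientation: [-2.136, -2.303, 0.001]
wrist_force: [-3.8, -0.3, -1.4]
opening: 13.0
[81.22693244  6.54531515]
orange 300 ((640.6568603515625, 82.04695129394531), (64.27587127685547, 60.92902374267578), 6.038016319274902) [115.83322161  44.80762555]
green 299 ((637.0247802734375, 172.8256072998047), (54.06459045410156, 58.3419189453125), 4.9673004150390625) [119.00198656 135.60363494]
yellow 35 ((614.8693237304688, -30.77819061279297), (12.791213989257812, 193.76553344726562), 27.945411682128906) [ 81.6780873  -65.77237486]
orange none
green 214 ((638.95556640625, 170.27906799316406), (49.2178840637207, 52.61796569824219), 0.9785785675048828) [120.73686996 132.91979866]
yellow 370 ((659.7758178710938, -91.26512145996094), (54.1314697265625, 56.071529388427734), 3.75747013092041) [ 121.93405688 -129.44904981]
```

```bash
python3 -m creep '[[[0,0.05,0,0,0,0,1],[0,0,0,0,0,0,1]]]'
python3 -m creep '[[[0,0.05,0,0,0,0,1],[0,0,0,0,0,0,1]]]'
python3 -m creep '[[[0,0.05,0,0,0,0,1],[0,0,0,0,0,0,1]]]'
```

```text
time: 29.6
tool_pos: [609.2, 41.3, 73.7]
orientation: [-2.136, -2.303, 0.002]
wrist_force: [-5.4, -0.4, -0.4]
opening: 12.9
time: 29.85
tool_pos: [609.3, 41.3, 73.6]
orientation: [-2.136, -2.302, 0.003]
wrist_force: [-7.3, 0.2, 1.9]
opening: 12.5
time: 30.1
tool_pos: [609.4, 41.3, 73.6]
orientation: [-2.135, -2.302, 0.004]
wrist_force: [-8.2, -0.6, 2.1]
opening: 13.1
```

```bash
python3 - <<'E'
from h import *
s=env.state();print(w2t(s["tool_pos"]),s["torque"])
for n in ("side","top"):
  f=grab(n,n+"15");W=cloud(f)
  for r in barfit(f,W,27,39): print(n,r)
  for c in("green","yellow"):
    r=lid(f,W,c,(30,260)); print(c,r[0],r[1],w2t(r[1][0]))
  cv2.imwrite(f"pics/{n}15z.png",cv2.resize(cv2.cvtColor(f["frame"],cv2.COLOR_RGB2BGR)[130:290,160:370],None,fx=3.6,fy=3.6))
E
```

```text
[81.60466573  6.51609806] [-0.06042823  2.09332861 -0.03778455]
side ([211, 174, 68, 70, 846], ((92.37759399414062, 6.41290283203125), (328.4347229003906, 52.286407470703125), 89.55452728271484), np.float64(32.53174096305628))
green 300 ((638.2245483398438, 172.74630737304688), (54.447418212890625, 56.78355407714844), 5.080324649810791) [120.19246112 135.43480892]
yellow 34 ((615.2724609375, -29.74341583251953), (14.473119735717773, 191.0053253173828), 27.94542121887207) [ 82.157501   -64.77065586]
top ([283, 175, 22, 11, 168], ((83.2949447631836, -124.33883666992188), (60.66446304321289, 26.68355941772461), 89.98298645019531), np.float64(32.38458963952837))
top ([193, 184, 36, 12, 299], ((83.37478637695312, 118.36502075195312), (26.82948112487793, 101.37895965576172), 0.11330215632915497), np.float64(32.81007662989191))
green 215 ((638.9379272460938, 170.49472045898438), (49.453304290771484, 51.079689025878906), 6.146580219268799) [120.73541203 133.13616641]
yellow 372 ((659.7152709960938, -91.16888427734375), (54.101715087890625, 56.069671630859375), 4.1670355796813965) [ 121.88087864 -129.34855308]
```

View pics/side15z.png

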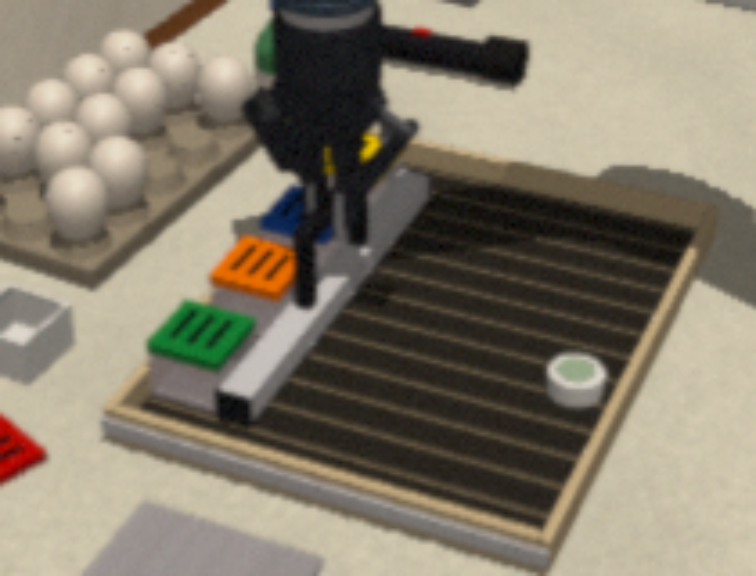

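View pics/top15z.png

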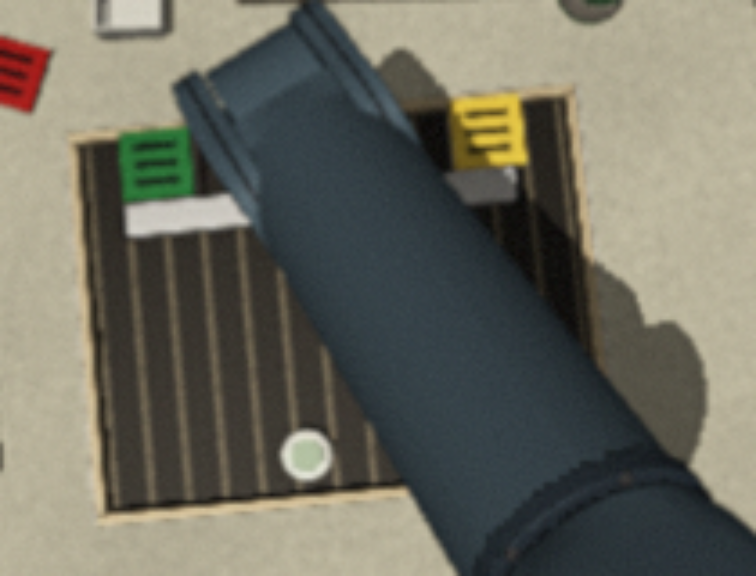

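All four boxes stand flush in one row with the bar against them: green tray x ≈ 120.5, yellow ≈ 122, bar ≈ 81.6–83. Easing the push and releasing.

```bash
python3 -m creep '[[[0,-0.05,0,0,0,0,1],[0,-0.05,0,0,0,0,1],[0,0,0,0,0,0,1]]]' 20
python3 -m creep '[[[0,0,0,0,0,0,0.8],[0,0,0,0,0,0,0.6],[0,0,0,0,0,0,0.4],[0,0,0,0,0,0,0.2],[0,0,0,0,0,0,0],[0,0,0,0,0,0,0],[0,0,0,0,0,0,0]]]'
```

```text
time: 30.58
tool_pos: [609.2, 41.3, 73.6]
orientation: [-2.136, -2.303, 0.002]
wrist_force: [-5.9, 0.1, -1.5]
opening: 13.2
time: 31.45
tool_pos: [610.1, 41.3, 73.8]
orientation: [2.137, 2.303, 0.0]
wrist_force: [-0.3, 0.5, -0.0]
opening: 42.4
```

```bash
python3 -m creep '[[[0,0,-0.5,0,0,0,0],[0,0,-1.5,0,0,0,0],[0,0,-2.5,0,0,0,0],[0,0,-3,0,0,0,0],[0,0,-4,0,0,0,0],[0,0,-4,0,0,0,0],[0,0,-3,0,0,0,0],[0,0,0,0,0,0,0]]]'
python3 -m creep '[[[-4,-1,0,0,0,0,0],[-5,-1,0,0,0,0,0],[-5,-1,0,0,0,0,0],[-5,-1,0,0,0,0,0],[-5,-1,0,0,0,0,0],[-5,-1,0,0,0,0,0],[-4,-1,0,0,0,0,0],[-3,0,0,0,0,0,0]]]'
python3 -m creep '[[[-3,0,0,0,0,0,0],[-1,0,0,0,0,0,0],[0,0,0,0,0,0,0],[0,0,0,0,0,0,0]]]'
python3 - <<'E'
from h import *
s=env.state();print(s["tool_pos"],s["joint_vel"].round(3),s["opening"])
for n in ("side","top"):
  f=grab(n,n+"16");W=cloud(f)
  for r in barfit(f,W,27,39): print(n,r)
  for r in barfit(f,W,75,95): print(n,"grip",r)
  for c in("green","orange","blue","yellow"):
    r=lid(f,W,c,(30,260)); print(c,r[0],r[1],r[2].round(1),w2t(r[1][0]))
  cv2.imwrite(f"pics/{n}16z.png",cv2.resize(cv2.cvtColor(f["frame"],cv2.COLOR_RGB2BGR)[130:290,160:370],None,fx=3.6,fy=3.6))
E
```

```text
time: 32.45
tool_pos: [611.6, 42.0, 262.6]
orientation: [2.134, 2.3, 0.007]
wrist_force: [-0.3, -0.3, -0.7]
opening: 43.0
time: 33.45
tool_pos: [565.6, -325.4, 258.1]
orientation: [-2.138, -2.3, 0.002]
wrist_force: [0.7, 0.2, -0.1]
opening: 42.8
time: 33.95
tool_pos: [570.6, -360.9, 258.8]
orientation: [-2.134, -2.305, -0.001]
wrist_force: [0.7, -0.4, 0.6]
opening: 42.6
[ 570.57506285 -360.85035821  258.82896513] [-0.001 -0.005 -0.001 -0.001  0.002  0.001  0.002] 42.560147606290094
side ([211, 174, 69, 70, 861], ((92.11367797851562, 5.3570556640625), (331.706787109375, 52.83845138549805), 89.51325225830078), np.float64(32.350359334058226))
side grip ([241, 179, 21, 24, 95], ((79.46559143066406, 9.59585952758789), (105.70670318603516, 14.285009384155273), 88.84795379638672), np.float64(87.86697789718312))
green 296 ((637.1194458007812, 173.9166259765625), (54.80926513671875, 57.346405029296875), 4.650201797485352) [49.3 53.3 55.6] [119.17800016 136.68451538]
orange 304 ((639.98583984375, 82.85543060302734), (64.82711029052734, 59.933162689208984), 7.275397777557373) [46.7 53.2 56.3] [
[... 433 characters left out ...]
324.65472412109375), 0.022235820069909096), np.float64(32.66132761878373))
green 223 ((639.2957153320312, 169.96873474121094), (50.00074005126953, 52.2877082824707), 4.798644065856934) [50.9 53.8 56.7] [121.05285147 132.58489017]
orange 392 ((642.6444702148438, 80.76704406738281), (63.78379440307617, 58.350399017333984), 5.275155544281006) [50.7 53.8 58.3] [117.71951954  43.38262183]
blue 342 ((648.1326293945312, 2.7442569732666016), (59.478851318359375, 55.361961364746094), 4.077986717224121) [50.4 53.7 57.1] [117.35583209 -34.83210139]
yellow 376 ((659.8463134765625, -91.24085998535156), (54.512420654296875, 56.10888671875), 4.199004650115967) [49.9 53.2 56.4] [ 122.00616984 -129.43012972]
```

View pics/side16z.png

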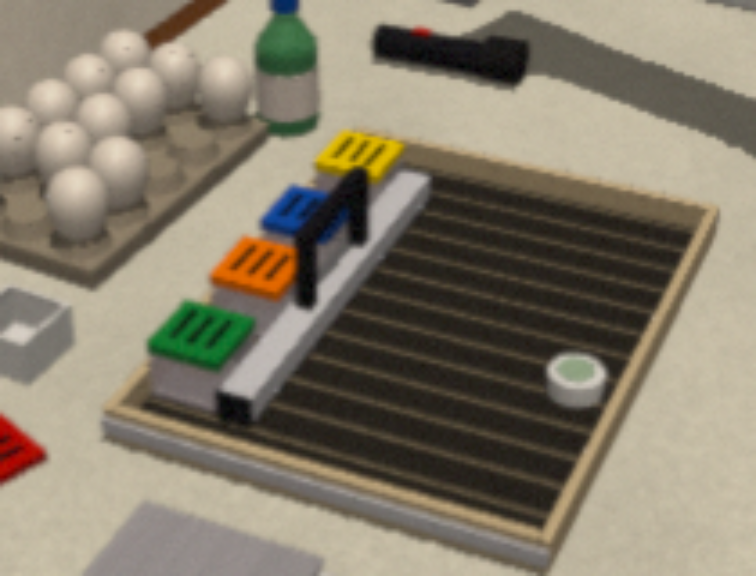

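View pics/top16z.png

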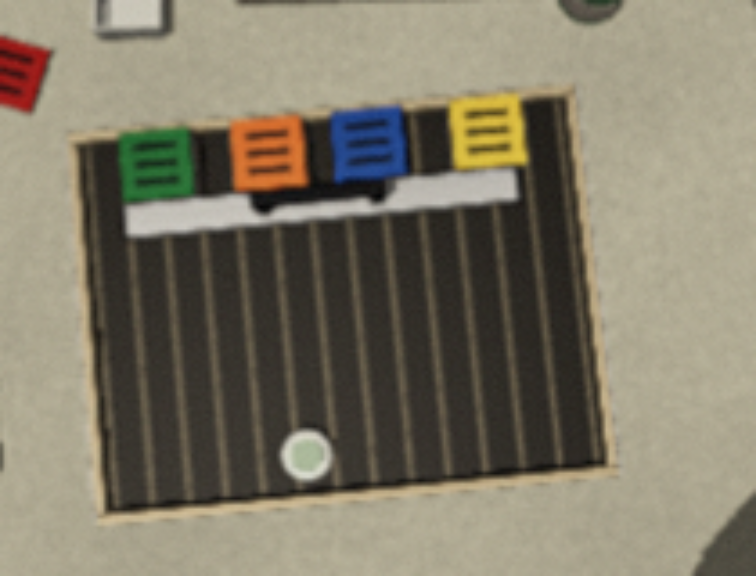

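The images show the four boxes level and flush in one row, with the bar upright along their fronts and the logger unmoved. The gripper is clear and at rest, so I'm handing in.

```bash
python3 - <<'E'
from cell import env
print(env.close_job())
E
```

```text
the job is handed in; nothing more can be done
None
```

I set the orange-lidded box in the gap and pushed all four boxes back flush against the far rail with the bar. I then let go of the bar against their fronts and handed the job in at about 34 s of the allowed 67 s. No verdict is reported.

**Placing:** the orange box went down at tray x ≈ 48, y ≈ 45 mm, with its lid at the same height as the other three.

**Pushing:** I moved the bar at about 32 to 40 mm/s while sliding the boxes and slower for the last 10 mm. The wrist force peaked at about 8 N against the rail.

**Last checks, from the top view:**

| Item | Tray x (mm) | Limits, x (mm) | Notes |
|---|---|---|---|
| Yellow | 122.0 | 117 to 127 | square within about 0.1° |
| Green | 121.1 | 117 to 127 | square within about 0.5° |
| Orange | 117.7 | 117 to 127 | square within about 1°; fit too low, see below |
| Blue | 117.4 | 117 to 127 | square within about 0.2°; fit too low, see below |
| Bar | about 82 | 75.5 to 87.5 | y ≈ 7 mm, parallel within 0.1° |

All lids are level at z ≈ 54 mm. The bar's top is at about 32.5 mm, so it stands on the floor. The logger looks unmoved in the last pictures; I compared it and the other bystanders by eye only.

**Checks that disagreed:** the side view read orange at x ≈ 115, outside the limits. It could not fit blue and yellow properly. The bar's handle crosses or hides those lids and the fitted outlines came out oversized (60 to 64 mm instead of 56). I took those side readings, and the low top-view values for orange and blue, as bias. The pictures, the fitted far edges and the bar's position between the box fronts all agree with a flush row.

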